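# Fit the retaining bar and hold the label holder home behind it

### The arm

A 6-joint arm with a two-finger parallel gripper is mounted at the origin on the work surface. World frame = base frame: x ahead of the robot, y to its left, z up, the work surface at z = 0. Lengths are in m, angles in degrees, forces in N, time in s.
With the tool pointing down it reaches from about 0.375 to 0.9 m from the base axis. Payload 3.1 kg.
Tool frame: the origin (TCP) lies at the very end of the fingers, on their centre line; the grasp point (between the pads) lies 19 mm behind it; z points along the fingers, y is the line along which they close (so a half turn about z gives the same grasp; the last joint's range is limited). The gripper opens to 87 mm and grips with 3 to 60 N. Pads are 19 mm wide; open, the fingers measure 117 mm over their backs; the gripper's body (75 mm by 190 mm) begins 51 mm behind the grasp point.
Start: joints at [54.116, 30.224, 82.088, -0, 67.689, -10.227], TCP at [0.271, 0.563, 0.188] pointing down, gripper open.
Joint ranges: [-176.69, 176.69], [-43.24, 126.21], [12.49, 139.97], [-82, 262], [0, 151.66], [-163.58, 163.58]. Speed limits (degrees/s): [159.86, 159.86, 180, 180, 180, 180].

### API

Orientations are given as a 3x3 rotation matrix whose columns are the frame's x, y, z axes.
In Python, from rig import bot, imaging gives the robot as it stands.
- The arm moves only by the tool drive_tool, never from a script. Its argument "deltas" is text: rows parted by semicolons, each of 5 numbers parted by spaces: the finger opening in mm, from 0 to 87, then the shift along the world's x, y, z in mm, then the turn about the world's z in rad. In form: jaw dx dy dz twist; .... A call has 1 to 12 rows; each row is the pose to reach, as a shift and turn from the pose commanded when the call began; what a row does not reach only later rows make up. A row lasts 1/10 s, in which the tool goes at most 50 mm and 8.59 degrees, less where a joint would pass 70% of its speed; a pose out of reach is approached as far as the arm can. A call with a gripper value outside its range is refused whole. The fingers move at their own pace and stop on an object; the grip force is fixed at half the most. Time passes only in rows, so rows that repeat a pose let the fingers close. It gives the time, the measured TCP pose, the force, the opening and the grip force at its end, in the units of the state.
- bot.read_state(): the state, without advancing time (a new reading comes with each control period).
- imaging.capture(name): name is "scene" or "side" or "wrist"; returns the picture (400x640x3 uint8, red, green, blue); there is no depth.
- imaging.camera_model(name): a dict with "fx", "fy", "cx", "cy" (pixels), "dist" ([k1, k2, p1, p2, k3] as OpenCV has them; the pictures are not rectified), "T" (4x4, takes a point from camera to world coordinates). Camera axes: x right, y down, z forward; pixel columns grow to the right and rows downward; lengths in m; the calibration is good to about 2 mm. A picture is of the moment at which its call begins: read the wrist's pose just before it. camera_model takes no time and is no camera call; for the wrist camera it gives the pose at the moment of the call.
- bot.hand_in(): hands the job in; it is judged then, once.
The state is a dict: "time_s": time; "joint_positions": joint angles; "qvel": joint speeds; "tau": joint torques, N m; "position": TCP position; "tcp_rot": TCP orientation; "force": force on the tool from outside, world axes, zero at the start; "moment": the same for the moment, N m; "opening": opening from 0.0 (shut) to 1.0 (fully open); "grasp_force": force on a finger pad.
Only numpy, scipy, OpenCV 4.12 (cv2) and the standard library are available. Lean on these libraries where they do the work, as an engineer would, in place of code of your own. Each camera call takes 0.05 s, during which the arm holds its last target. There are 200 camera calls.

### The job

Lay the aluminium bar on edge across the two notched rests along the front of the small wooden display shelf, centred and down in both notches, and let go of it. Then take the label holder out of its wooden stand and push it, upright and midway between the rests, down behind the bar until its foot has pressed the sprung rubber seat right down and sits firmly on the pocket floor. Finish while still holding it pressed home (it is to be fastened by somebody else), and leave the tape roll, jar and tin where they are.

Things in the scene. Friction and masses are not known exactly. Their poses are not given: they have to be found in the camera images.
- shelf: Wooden display shelf fixed on the desk, 340 mm wide (y), board top 70 mm above the desk. Origin: on the desk under the pocket's centre. x points from the front edge back over the board, y along the edge, z up; the front (-x) roughly faces the robot. The upright wooden front edge is at x = +7 mm, z 0 to 70 mm. The first 85 mm of board behind it are kept clear.
- rests (a point): Middle between two steel rests in front of the edge, at notch floor height, 60 mm above the desk; axes as the shelf's. The middle of the bar's underside lies here once laid. Rests: 115 mm each way along y, 22 mm wide, each with a notch open upward, 23 mm wide in x and centred on this point's x; straight walls 15 mm up, flared to 29 mm.
- pocket (a point): Centre of the pocket between the laid bar and the wooden front edge (14 mm wide in x), at its fixed floor, 35 mm above the desk; axes as the shelf's. The middle of the holder's foot is here when home. The steel floor lies 27 to 50 mm each way along y, at either side of the sprung seat.
- seat (a joint): Sprung black rubber seat in the pocket, 48 mm long and 12 mm wide, moving straight down. 0 = up (its top 47 mm above the desk), 0.012 m = pressed level with the pocket floor, so that the holder is home. The spring needs about 4 N to start and 9 N at home; it carries the holder's weight, and pushes it up again if let go.
- bar_center (a point): Centre (half-way up) of the loose aluminium bar, 280 long (y) x 20 thick (x) x 45 mm tall (z), 0.3 kg, black end caps, standing on its narrow side on the desk; ends and faces alike. Once laid, its top is 105 mm above the desk, and behind it no finger fits below the shelf board's top: grip it across x near its middle, fingertips at least 18 mm above its underside.
- holder_center (a point): Centre (half-way up) of the loose grey label holder, a plate with a white card on both faces, 80 wide (y) x 10 thick (x) x 115 mm tall (z), 90 g, faces alike, foot rounded. It starts upright in its stand, foot 10 mm above the desk. Home, its top is 150 mm above the desk, 45 mm above the bar: grip it across x by its top 30 mm to keep the fingers clear of the bar.
- stand: Wooden block fixed on the desk, 60 x 110 x 35 mm, with a slot 14 mm wide along its y, 25 mm deep, that holds the label holder; origin in the middle of the underside.
- tape: Cardboard tape roll lying on the desk, 90 mm in diameter and 48 mm tall, to be left alone; origin in the middle of the underside.
- jar: Amber jar, 56 mm in diameter, 75 mm tall, on the rear of the shelf board, to be left alone; origin at its underside.
- tin: Tin can, 60 mm in diameter, 70 mm tall, on the rear of the shelf board, to be left alone; origin at its underside.

How it is judged:
By the outcome, as a careful person would: the job done as asked, in the order asked, and still so for the second after the job is handed in, while the arm keeps its last pose, push and grip.
It also fails if it takes over 58 s, if anything falls off the work surface, if the arm or the gripper's body presses on something with over 40 N, if the wrist force passes 120 N, or if a joint passes its speed limit or range.

## Working session

There is one attempt and no reset: what is moved stays moved. The work goes in short steps, Python scripts to look and compute and a tool call to move; the robot and the scene stay as the last step left them, time stands still between calls to the robot, and variables do not carry over. Pictures are saved under pics/ and viewed, at most 10 in all, crops included, and the job is handed in when it is done.

Besides the shell and the picture viewer there is one more tool, called after "Request:" as name(argument=value, ...), one argument or row to a line, values as JSON. drive_tool: Moves the arm, as the interface text tells. Its arguments: {"type":"object","properties":{"deltas":{"type":"string"}},"required":["deltas"]}

```bash
ls; mkdir -p pics; python3 - <<'E'
from rig import bot, imaging
import cv2, numpy as np
s=bot.read_state(); print(s)
for n in("scene","side"):
    im=imaging.capture(n); np.save(f"pics/{n}0.npy",im); cv2.imwrite(f"pics/{n}0.png",im[:,:,::-1])
    m=imaging.camera_model(n); print(n,m)
E
```

```text
pics
{'time_s': 0.0, 'joint_positions': array([ 5.41179387e+01,  3.02787619e+01,  8.21556567e+01, -2.99586091e-04,
        6.76858230e+01, -1.02275332e+01]), 'qvel': array([ 0.05381414, -0.0412505 , -0.04192691,  0.03940151, -0.00809928,
        0.02750594]), 'tau': array([ 1.55240377e-04, -4.40031481e+01, -1.76594567e+01,  6.33471622e-02,
        5.80430555e-02, -1.31845413e-04]), 'position': array([0.2701028 , 0.56275707, 0.18717791]), 'tcp_rot': array([[-9.01421541e-01,  4.32940761e-01, -1.22611559e-03],
       [ 4.32942340e-01,  9.01420007e-01, -1.70318218e-03],
       [ 3.67868135e-04, -2.06612246e-03, -9.99997798e-01]]), 'force': array([ 0.02180427, -0.7635201 , -0.79847116]), 'moment': array([-0.00866197,  0.05965741, -0.04285203]), 'grasp_force': 0.0, 'opening': 0.9989207876241457}
scene {'fx': 396.6229570457601, 'fy': 396.6229570457601, 'cx': 315.4627139349835, 'cy': 200.75399617567592, 'dist': array([-0.05190546,  0.        ,  0.        ,  0.        ,  0.        ]), 'T': array([[ 0.53963735,  0.6989642 , -0.46929796,  1.09824082],
       [ 0.8418271 , -0.45519532,  0.29004199, -0.31094392],
       [-0.01089326, -0.55158523, -0.8340474 ,  0.99952363],
       [ 0.        ,  0.        ,  0.        ,  1.        ]])}
side {'fx': 419.2768497385494, 'fy': 419.2768497385494, 'cx': 320.592696808838, 'cy': 197.4442763289423, 'dist': array([0.02464824, 0.        , 0.        , 0.        , 0.        ]), 'T': array([[ 0.70963118, -0.54633233,  0.44490963,  0.16170285],
       [-0.70449036, -0.54049829,  0.45995102, -0.47143596],
       [-0.01081322, -0.63983013, -0.76844029,  0.85117043],
       [ 0.        ,  0.        ,  0.        ,  1.        ]])}
```

View pics/scene0.png

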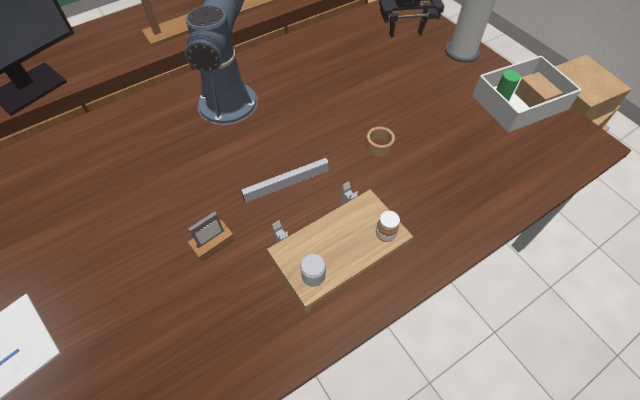

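View pics/side0.png

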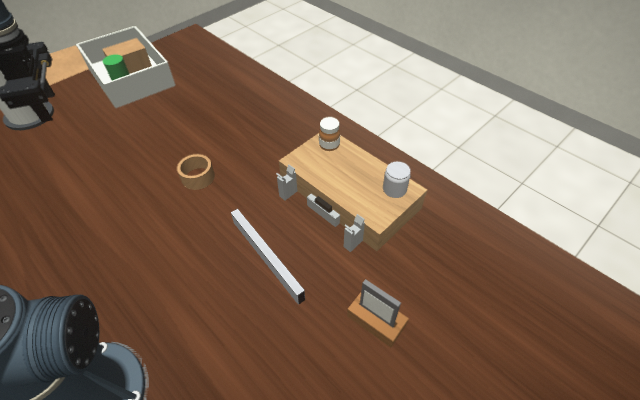

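The scene view shows the bar from (243,193) to (328,165), the holder at (208,230) and the shelf centred at (340,245). In the side view the shelf front edge runs from (280,163) to about (378,240), and the bar from (235,212) to (302,298). I'll make rough ray casts first and refine with the wrist camera.

```bash
cat > h.py <<'E'
from rig import bot, imaging
import cv2, numpy as np
def rays(m,px):
    K=np.array([[m['fx'],0,m['cx']],[0,m['fy'],m['cy']],[0,0,1]])
    u=cv2.undistortPoints(np.array(px,float).reshape(-1,1,2),K,np.array(m['dist'])).reshape(-1,2)
    return np.c_[u,np.ones(len(u))]@m['T'][:3,:3].T, m['T'][:3,3]
def plane(m,px,z):
    d,o=rays(m,px); return o+d*((z-o[2])/d[:,2])[:,None]
def project(m,P):
    P=np.atleast_2d(np.array(P,float)); K=np.array([[m['fx'],0,m['cx']],[0,m['fy'],m['cy']],[0,0,1]])
    R=m['T'][:3,:3].T; t=-R@m['T'][:3,3]
    return cv2.projectPoints(P,cv2.Rodrigues(R)[0],t,K,np.array(m['dist']))[0].reshape(-1,2)
def tri(m1,p1,m2,p2):
    A=[];b=[]
    for m,p in((m1,p1),(m2,p2)):
        d,o=rays(m,[p]); d=d[0]/np.linalg.norm(d); M=np.eye(3)-np.outer(d,d); A.append(M);b.append(M@o)
    return np.linalg.lstsq(np.vstack(A),np.hstack(b),rcond=None)[0]
E
python3 - <<'E'
from h import *
np.set_printoptions(precision=4,suppress=True)
S=imaging.camera_model('scene');D=imaging.camera_model('side')
print('bar',plane(S,[(243,190),(327,161)],.045).tolist(),plane(D,[(235,212),(301,295)],.045).tolist())
print('holder top',plane(S,[(191,234),(217,216)],.125),plane(D,[(363,284),(399,296)],.125))
print('shelf S LF,LB,RB,RF',plane(S,[(269,250),(303,299),(411,236),(371,193)],.07))
print('shelf D',plane(D,[(280,163),(378,235),(427,188),(325,132)],.07))
print('pocket seat D',plane(D,[(323,204)],.047))
print('rests',plane(S,[(279,230),(348,189)],.075),plane(D,[(287,176),(354,228)],.075))
print('tape',plane(S,[(381,136)],.048))
im=np.load('pics/scene0.npy'),np.load('pics/side0.npy')
c=np.vstack([cv2.resize(im[0][150:270,170:420],(800,384)),cv2.resize(im[1][140:345,180:440],(800,630))[:0]])
cv2.imwrite('pics/c1.png',c[:,:,::-1])
cv2.imwrite('pics/c2.png',cv2.resize(im[1][140:345,220:440],(640,596),interpolation=cv2.INTER_CUBIC)[:,:,::-1])
E
```

```text
bar [[0.41243384966886654, -0.13765973900097167, 0.04500000000000004], [0.45659299859674585, 0.13038226884588505, 0.04500000000000015]] [[0.44928225101320984, 0.1266009797784804, 0.04500000000000015], [0.41223563353575765, -0.14844207687779082, 0.04500000000000004]]
holder top [[ 0.5193 -0.3249  0.125 ]
 [ 0.5067 -0.2465  0.125 ]] [[ 0.4871 -0.248   0.125 ]
 [ 0.516  -0.3123  0.125 ]]
shelf S LF,LB,RB,RF [[ 0.6386 -0.1721  0.07  ]
 [ 0.7989 -0.167   0.07  ]
 [ 0.8081  0.1643  0.07  ]
 [ 0.6392  0.159   0.07  ]]
shelf D [[ 0.6219  0.1542  0.07  ]
 [ 0.6274 -0.1738  0.07  ]
 [ 0.8192 -0.1684  0.07  ]
 [ 0.7897  0.1557  0.07  ]]
pocket seat D [[ 0.6167 -0.0092  0.047 ]]
rests [[ 0.6037 -0.1215  0.075 ]
 [ 0.5948  0.1099  0.075 ]] [[ 0.6011  0.1032  0.075 ]
 [ 0.6008 -0.1247  0.075 ]]
tape [[0.4674 0.3324 0.048 ]]
```

View pics/c2.png

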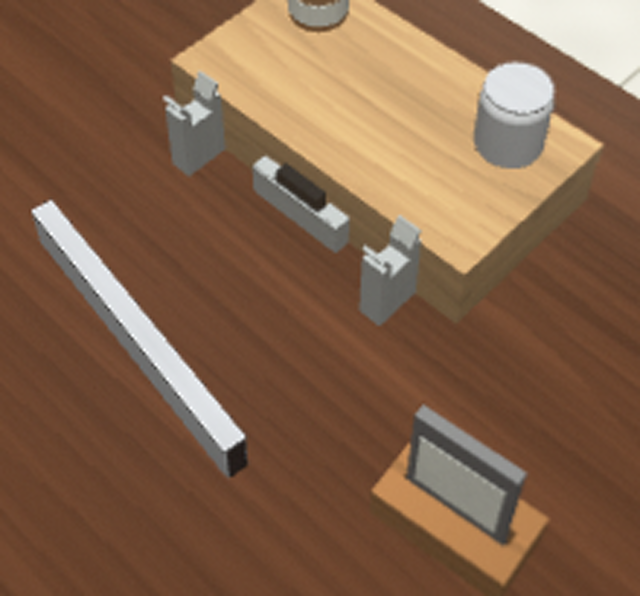

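The crop shows the two notched rests, the pocket with its black seat, the bar, and the holder in its stand, all clear of each other. The rough positions agree in both views: rests near x=0.60, bar centre near (0.433,-0.006), holder near (0.51,-0.28). Next I move above the bar and look with the wrist camera.

Request:
drive_tool(
  deltas="87 15 -40 30 -0.1; 87 200 -563 150 -1.27; 87 200 -563 150 -1.27; 87 200 -563 150 -1.27; 87 200 -563 150 -1.27; 87 200 -563 150 -1.27; 87 200 -563 150 -1.27; 87 200 -563 150 -1.27; 87 200 -563 150 -1.27; 87 200 -563 150 -1.27; 87 200 -563 150 -1.27; 87 200 -563 150 -1.27",
)

```text
time_s: 1.3
position: [0.4641, 0.0166, 0.3343]
tcp_rot: [[0.147, 0.989, -0.0], [0.989, -0.147, 0.0], [0.0, -0.0, -1.0]]
force: [1.2, 0.4, 0.1]
opening: 0.998
grasp_force: 0.0
```

Request:
drive_tool(
  deltas="87 0 0 0 0; 87 0 0 0 0; 87 0 0 0 0; 87 0 0 0 0",
)

```text
time_s: 1.7
position: [0.4632, 0.0199, 0.3334]
tcp_rot: [[0.144, 0.99, -0.002], [0.99, -0.144, 0.001], [0.0, -0.002, -1.0]]
force: [0.3, 0.7, 0.2]
opening: 1.0
grasp_force: 0.0
```

```bash
python3 - <<'E'
from h import *
np.set_printoptions(precision=4,suppress=True)
s=bot.read_state(); m=imaging.camera_model('wrist'); im=imaging.capture('wrist')
print(s['time_s'],s['position'],s['tcp_rot'],s['joint_positions'],s['force']); print(m['T'],m['fx'],m['cx'],m['cy'],m['dist'])
R=np.eye(4);R[:3,:3]=s['tcp_rot'];R[:3,3]=s['position'];print(np.linalg.inv(R)@m['T'])
cv2.imwrite('pics/w1.png',im[:,:,::-1])
E
```

```text
1.7 [0.4632 0.0199 0.3334] [[ 0.1442  0.9895 -0.0015]
 [ 0.9895 -0.1442  0.0006]
 [ 0.0004 -0.0016 -1.    ]] [-11.3993   8.3891  91.9594   0.0159  79.7436  -3.1089] [0.279  0.7262 0.2039]
[[ 0.9894 -0.1387 -0.0438  0.4744]
 [-0.1455 -0.9463 -0.2886  0.1001]
 [-0.0014  0.2919 -0.9564  0.5308]
 [ 0.      0.      0.      1.    ]] 278.8105471579927 316.65497532575273 201.88589239221113 [-0.046  0.     0.     0.     0.   ]
[[-0.0012 -0.9563 -0.2923  0.081 ]
 [ 1.     -0.0012 -0.0001 -0.0007]
 [-0.0002 -0.2923  0.9563 -0.1973]
 [ 0.      0.      0.      1.    ]]
```

View pics/w1.png

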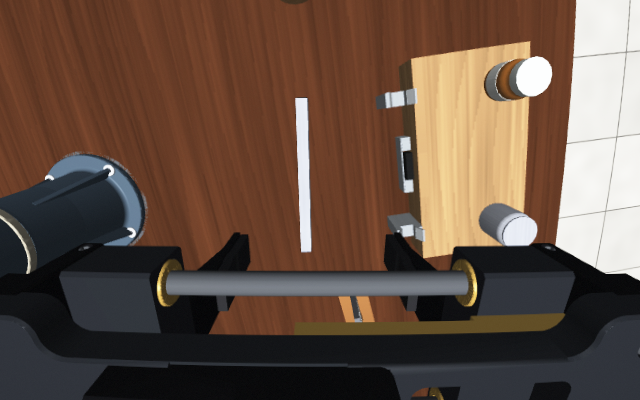

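The wrist view shows the bar top from (301,98) to (306,251), the rests at (398,99) and (404,228), the pocket at (405,165), and the board's front edge from (413,60) to (424,257). I'll refine these with masks.

```bash
python3 - <<'E'
from h import *
np.set_printoptions(precision=4,suppress=True,linewidth=150)
m=imaging.camera_model('wrist'); im=cv2.imread('pics/w1.png')[:,:,::-1]
hsv=cv2.cvtColor(im,cv2.COLOR_RGB2HSV).astype(int)
g=((hsv[:,:,1]<60)&(hsv[:,:,2]>150)); r=np.zeros_like(g); r[90:260,285:325]=g[90:260,285:325]
ys,xs=np.nonzero(r); P=plane(m,np.c_[xs,ys],.045)[:,:2].astype(np.float32)
(c,sz,a)=cv2.minAreaRect(P); print('bar',c,sz,a, np.mean(P,0)); print(cv2.boxPoints((c,sz,a)))
v=cv2.fitLine(P,cv2.DIST_L2,0,.01,.01).ravel();print('dir',v, np.degrees(np.arctan2(-v[0]*np.sign(v[1]),abs(v[1]))))
# front edge
for y in (70,80,120,130,190,200,245): print(y,[tuple(int(k) for k in im[y,x]) for x in range(398,428,2)])
for y in range(78,118,4): print(y, ' '.join('%3d'%v for v in im[y,372:420].mean(1)))
for y in range(206,246,4): print(y, ' '.join('%3d'%v for v in im[y,380:428].mean(1)))
E
```

```text
bar (0.4347882866859436, -0.0036742836236953735) (0.2782030403614044, 0.020057717338204384) 82.6077651977539 [0.4363 0.0074]
[[ 0.4069 -0.1403]
 [ 0.4268 -0.1429]
 [ 0.4626  0.133 ]
 [ 0.4427  0.1356]]
dir [0.1283 0.9917 0.4363 0.0074] -7.3736987
70 [(98, 61, 39), (68, 53, 36), (70, 53, 37), (76, 58, 40), (70, 54, 36), (71, 54, 36), (74, 57, 39), (203, 162, 111), (232, 194, 135), (235, 198, 140), (235, 199, 140), (236, 199, 141), (233, 194, 135), (229, 188, 133), (231, 192, 134)]
80 [(104, 60, 39), (72, 56, 39), (67, 52, 34), (71, 55, 38), (76, 59, 41), (74, 58, 40), (72, 57, 37), (148, 115, 77), (234, 195, 137), (236, 199, 140), (236, 199, 139), (235, 198, 139), (235, 196, 138), (229, 189, 132), (231, 191, 134)]
120 [(103, 60, 38), (100, 59, 38), (87, 55, 36), (69, 53, 36), (69, 53, 36), (72, 56, 38), (72, 56, 37), (76, 58, 39), (74, 58, 39), (230, 191, 133), (233, 195, 137), (233, 195, 137), (233, 195, 137), (233, 195, 137), (228, 186, 130)]
130 [(102, 59, 38), (101, 59, 38), (96, 56, 36), (69, 54, 36), (69, 53, 36), (71, 56, 37), (70, 54, 37), (76, 59, 40), (75, 59, 39), (214, 172
[... 3995 characters left out ...]
  97 113 174 223 225 226 226 226 226 226 225 225 211 148  69 127 162 154 155 155 154 148 166 206 208 189 183 185
234  72  69  72  72  72  72  38  37  37  34  33  34  37  46  19   9  12  10   9   9  17  76 167 215 225 226 226 225 225 226 226 225 225 183  68 116 153 154 154 155 155 154 165 210 214 193 187 187
238  72  70  71  73  69  54  12  15  16  16  18  16  15  18  14  16  11   9  10  12   9   8  10  14  38  63  63  60  59  60  59  57  52  54  53  91 138 154 154 155 155 156 153 205 219 197 186 187
242  73  71  70  74  66  29  14  12  14  15  16  16  18  15  16  18  14  16  11   8   8  10  12   9  10  11  19  42  59  59  60  59  56  54  54  51  51  53  55  57  56  53 133 181 189 188 189 189
```

```bash
python3 - <<'E'
from h import *
np.set_printoptions(precision=4,suppress=True,linewidth=150)
m=imaging.camera_model('wrist'); im=cv2.imread('pics/w1.png')[:,:,::-1].astype(float)
g=im.mean(2); px=[]
for y in list(range(66,88))+list(range(110,135))+list(range(185,212)):
    row=g[y,405:428]; i=np.nonzero(row>120)[0][0]; px.append((405+i-1+(120-row[i-1])/(row[i]-row[i-1]),y))
P=plane(m,px,.07)[:,:2]
k=np.polyfit(P[:,1],P[:,0],1); print('front edge x = %.4f*y+%.4f'%tuple(k),'yaw',-np.degrees(np.arctan(k[0])),'res',np.std(P[:,0]-np.polyval(k,P[:,1])))
# rest 1 floor y extents, rest2 ; column profiles
for c in(396,400): print(c,[int(v) for v in g[84:112,c]])
for c in(404,408): print(c,[int(v) for v in g[218:244,c]])
print('pocket col', [int(v) for v in g[130:150,404]],[int(v) for v in g[176:200,407]])
print('floor back edges',plane(m,[(404.2,98),(413.2,230)],.06))
# board corners: rows of wood top along column 430
for c in(430,480): print(c,[int(v) for v in g[44:64,c]])
print([int(v) for v in g[244:268,428]])
E
```

```text
front edge x = 0.0227*y+0.6252 yaw -1.3022375877671248 res 0.008649643662702655
396 [68, 69, 68, 69, 68, 69, 69, 106, 186, 225, 226, 225, 225, 225, 225, 226, 225, 225, 225, 225, 225, 225, 166, 87, 69, 68, 68, 68]
400 [57, 56, 57, 57, 59, 59, 91, 177, 225, 225, 225, 225, 225, 225, 225, 225, 225, 225, 225, 225, 226, 183, 102, 66, 66, 65, 66, 64]
404 [97, 97, 97, 97, 99, 100, 98, 151, 214, 226, 226, 225, 225, 226, 225, 225, 225, 225, 189, 91, 38, 23, 11, 10, 10, 8]
408 [99, 97, 99, 97, 97, 97, 107, 207, 226, 226, 226, 226, 226, 226, 225, 226, 225, 226, 131, 64, 59, 58, 59, 58, 59, 47]
pocket col [53, 52, 53, 54, 53, 70, 102, 142, 225, 222, 223, 226, 226, 225, 226, 226, 226, 225, 224, 225] [28, 27, 25, 53, 176, 225, 224, 225, 227, 225, 225, 226, 225, 225, 225, 226, 164, 58, 59, 56, 58, 57, 59, 57]
floor back edges [[ 0.6171  0.1097  0.06  ]
 [ 0.6204 -0.121   0.06  ]]
430 [67, 68, 69, 68, 69, 69, 69, 70, 70, 69, 69, 122, 178, 186, 185, 185, 185, 186, 185, 185]
480 [64, 64, 62, 83, 150, 177, 177, 177, 177, 177, 177, 176, 177, 176, 177, 177, 175, 175, 175, 176]
[189, 189, 189, 190, 190, 191, 189, 190, 191, 191, 191, 191, 187, 133, 75, 74, 73, 70, 45, 8, 9, 10, 10, 10]
```

```bash
python3 - <<'E'
from h import *
np.set_printoptions(precision=4,suppress=True,linewidth=150)
m=imaging.camera_model('wrist'); im=cv2.imread('pics/w1.png')[:,:,::-1].astype(float)
sat=im[:,:,0]-im[:,:,2]; px=[]
for y in list(range(66,88))+list(range(110,210)):
    row=sat[y,405:428]; i=np.nonzero(row>68)[0][0]; px.append((405+i-1+(68-row[i-1])/(row[i]-row[i-1]),y))
P=plane(m,px,.07)[:,:2]
k=np.polyfit(P[:,1],P[:,0],1); print('front edge x = %.4f*y+%.4f'%tuple(k),'yaw',-np.degrees(np.arctan(k[0])),'res',np.std(P[:,0]-np.polyval(k,P[:,1])))
print('rest y',plane(m,[(398,91.2),(398,105.6),(408,224.5),(408,236)],.06))
print('pocket ends',plane(m,[(404,137.2),(407,179.5),(407,192)],.035))
print('board ends',plane(m,[(430,55),(428,256.8)],.07))
E
```

```text
front edge x = -0.0142*y+0.6299 yaw 0.813857377086768 res 0.00015832851967787227
rest y [[ 0.608   0.1213  0.06  ]
 [ 0.6064  0.0994  0.06  ]
 [ 0.6114 -0.1087  0.06  ]
 [ 0.6104 -0.1316  0.06  ]]
pocket ends [[ 0.6203  0.0452  0.035 ]
 [ 0.6213 -0.0312  0.035 ]
 [ 0.62   -0.0549  0.035 ]]
board ends [[ 0.6575  0.1664  0.07  ]
 [ 0.6427 -0.1745  0.07  ]]
```

Shelf yaw is 0.8°, with the rests' midpoint at about (0.606,-0.005); edge, rests and board ends all agree. The bar is at (0.435,-0.004) with yaw -7.4°. I go down to it.

Request:
drive_tool(
  deltas="87 -28 -24 -50 0.016; 87 -28 -24 -100 0.016; 87 -28 -24 -150 0.016; 87 -28 -24 -200 0.016; 87 -28 -24 -240 0.016; 87 -28 -24 -265 0.016; 87 -28 -24 -280 0.016; 87 -28 -24 -280 0.016; 87 -28 -24 -280 0.016",
)

```text
time_s: 2.65
position: [0.4363, -0.0048, 0.0541]
tcp_rot: [[0.129, 0.992, -0.0], [0.992, -0.129, 0.0], [0.0, -0.0, -1.0]]
force: [0.4, -0.2, -0.8]
opening: 1.005
grasp_force: 0.0
```

```bash
python3 - <<'E'
from h import *
np.set_printoptions(precision=4,suppress=True,linewidth=150)
s=bot.read_state(); m=imaging.camera_model('wrist'); im=imaging.capture('wrist'); print(s['position'],s['tcp_rot'][:,1])
cv2.imwrite('pics/w2.png',im[:,:,::-1])
hsv=cv2.cvtColor(im,cv2.COLOR_RGB2HSV).astype(int)
g=(hsv[:,:,1]<60)&(hsv[:,:,2]>150)
n,l,st,ce=cv2.connectedComponentsWithStats(g.astype(np.uint8))
for i in range(1,n):
    if st[i,4]>300:
        ys,xs=np.nonzero(l==i);P=plane(m,np.c_[xs,ys],.045)[:,:2].astype(np.float32);print(st[i],cv2.minAreaRect(P))
E
```

```text
[ 0.4363 -0.0048  0.0541] [ 0.9916 -0.129  -0.0002]
[ 542    0   34   52 1131] ((0.618037223815918, 0.11668181419372559), (0.023669619113206863, 0.031322360038757324), 0.8003101944923401)
[ 592    0   44   43 1571] ((0.6598786115646362, 0.11693823337554932), (0.03250234201550484, 0.027189942076802254), 0.7031693458557129)
[ 300   24   30  247 6753] ((0.44096270203590393, 0.044291697442531586), (0.18236719071865082, 0.020253710448741913), 82.69747161865234)
[ 526  128   30  118 1239] ((0.6135930418968201, -0.00014802813529968262), (0.017394833266735077, 0.09485789388418198), 0.723002016544342)
[ 166  279  302   44 4905] ((0.42583370208740234, -0.07743394374847412), (0.043687209486961365, 0.2630486786365509), 82.52491760253906)
```

View pics/w2.png

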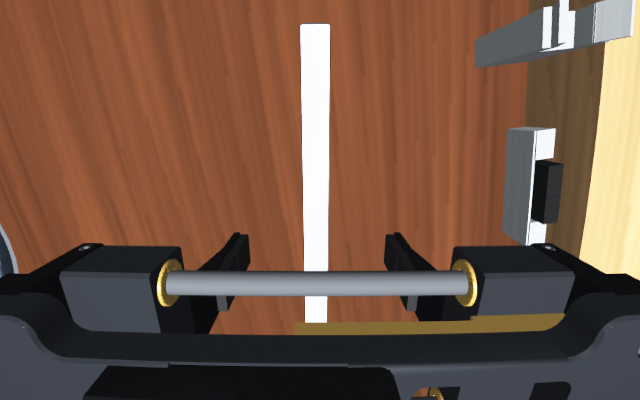

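The bar runs straight between the fingers, from (315,24) down past the bar at (316,320), and its yaw matches the tool. I descend and grip.

Request:
drive_tool(
  deltas="87 -1.5 1 -15 0; 87 -1.5 1 -28 0; 87 -1.5 1 -33 0; 87 -1.5 1 -33 0; 10 -1.5 1 -33 0; 10 -1.5 1 -33 0; 10 -1.5 1 -33 0; 10 -1.5 1 -33 0; 10 -1.5 1 -33 0; 10 -1.5 1 -33 0; 10 -1.5 1 -33 0; 10 -1.5 1 -33 0",
)

```text
time_s: 3.9
position: [0.4347, -0.0046, 0.021]
tcp_rot: [[0.131, 0.991, -0.0], [0.991, -0.131, 0.0], [0.0, -0.0, -1.0]]
force: [0.9, 0.2, -0.1]
opening: 0.357
grasp_force: 0.0
```

Request:
drive_tool(
  deltas="10 0 0 0 0; 10 0 0 0 0; 10 0 0 0 0; 10 0 0 0 0; 10 0 0 30 0; 10 0 0 70 0; 10 0 0 100 0; 10 0 0 100 0; 10 0 0 100 0",
)

```text
time_s: 4.8
position: [0.4349, -0.0046, 0.1214]
tcp_rot: [[0.131, 0.991, 0.002], [0.991, -0.131, -0.0], [-0.0, 0.002, -1.0]]
force: [0.9, -0.5, 0.5]
opening: 0.111
grasp_force: 0.0
```

Request:
drive_tool(
  deltas="10 40 0 0 0.05; 10 80 0 0 0.1; 10 120 0 0 0.143; 10 150 0 0 0.143; 10 165 0 0 0.143; 10 172 0 0 0.143; 10 172 0 0 0.143; 10 172 0 0 0.143; 10 172 0 0 0.143",
)

```text
time_s: 5.7
position: [0.6051, -0.0044, 0.1205]
tcp_rot: [[-0.012, 1.0, -0.002], [1.0, 0.012, 0.0], [0.0, -0.002, -1.0]]
force: [-0.1, 0.1, 0.5]
opening: 0.111
grasp_force: 0.0
```

```bash
python3 - <<'E'
from h import *
np.set_printoptions(precision=4,suppress=True,linewidth=150)
s=bot.read_state(); m=imaging.camera_model('wrist'); im=imaging.capture('wrist'); print(s['position'],s['tcp_rot'][:,1],s['force'],s['opening']*87,s['grasp_force'])
cv2.imwrite('pics/w3.png',im[:,:,::-1])
hsv=cv2.cvtColor(im,cv2.COLOR_RGB2HSV).astype(int)
g=(hsv[:,:,1]<60)&(hsv[:,:,2]>150)
n,l,st,ce=cv2.connectedComponentsWithStats(g.astype(np.uint8))
for i in range(1,n):
    if st[i,4]>300:
        ys,xs=np.nonzero(l==i);P=plane(m,np.c_[xs,ys],s['position'][2]-.021+.045)[:,:2].astype(np.float32);print(st[i],cv2.minAreaRect(P))
E
```

```text
[ 0.6051 -0.0044  0.1205] [ 0.9999  0.0119 -0.0022] [-0.1404  0.1356  0.5462] 9.673831257572058 0.0
[ 575    7   65  273 8433] ((0.7980058193206787, 0.04621580243110657), (0.051918480545282364, 0.1911889612674713), 18.997516632080078)
[ 551   15   77   89 5247] ((0.7655242681503296, 0.11363700032234192), (0.049437448382377625, 0.04912722110748291), 4.70356559753418)
[ 140   49   25  221 4346] ((0.49860307574272156, 0.042570676654577255), (0.14394503831863403, 0.012948155403137207), 82.55634307861328)
[ 303   55   46   36 1258] ((0.6082448363304138, 0.10138383507728577), (0.026389969512820244, 0.017945989966392517), 2.971825122833252)
[326 149  16  86 631] ((0.6148077249526978, 0.029574351385235786), (0.00944990012794733, 0.05670413747429848), 1.1514718532562256)
[307 297  22  20 336] ((0.605586051940918, -0.05727897956967354), (0.015713321045041084, 0.01683805137872696), 0.7410035133361816)
[472 319  37  14 336] ((0.7399125099182129, -0.07550524920225143), (0.027903929352760315, 0.011879577301442623), 4.332259178161621)
```

View pics/w3.png

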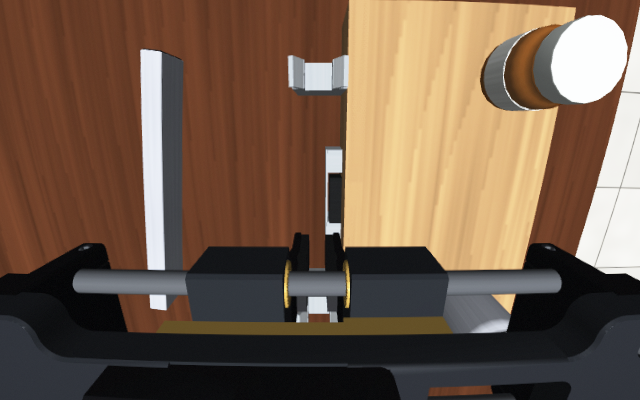

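The wrist view shows the bar still on the desk (upper end at (150,52), seemingly upright) and the gripper closed on nothing: I lifted before the grip had built up. The rests (318,75) and seat (335,195) line up with the tool. I re-measure the bar and go back.

```bash
cat > barm.py <<'E'
from h import *
import sys
np.set_printoptions(precision=4,suppress=True,linewidth=150)
for n in('wrist','side','scene'):
    m=imaging.camera_model(n); im=imaging.capture(n)
    cv2.imwrite('pics/%s_b.png'%n,im[:,:,::-1])
    hsv=cv2.cvtColor(im,cv2.COLOR_RGB2HSV).astype(int)
    g=(hsv[:,:,1]<60)&(hsv[:,:,2]>150)
    k,l,st,ce=cv2.connectedComponentsWithStats(g.astype(np.uint8))
    for i in range(1,k):
        if st[i,4]>150:
            ys,xs=np.nonzero(l==i);P=plane(m,np.c_[xs,ys],.045)[:,:2].astype(np.float32);r=cv2.minAreaRect(P)
            if max(r[1])>.08 and abs(r[0][0]-.45)<.07 and min(r[1])<.04: print(n,st[i],r,'ends',cv2.boxPoints(r).tolist())
E
python3 barm.py
```

```text
wrist [ 140   49   25  221 4319] ((0.438251256942749, 0.022946588695049286), (0.22667373716831207, 0.020411185920238495), 82.54106903076172) ends [[0.4134191572666168, -0.08810639381408691], [0.43365761637687683, -0.09075608849525452], [0.4630833566188812, 0.13399957120418549], [0.4428448975086212, 0.1366492658853531]]
side [231 209  73  86 902] ((0.4330003559589386, -0.004470109939575195), (0.27857834100723267, 0.01946476474404335), 82.7129898071289) ends [[0.4056791663169861, -0.1413998156785965], [0.42498672008514404, -0.14386872947216034], [0.4603215456008911, 0.1324595957994461], [0.44101399183273315, 0.13492850959300995]]
scene [242 170  53  25 318] ((0.42780789732933044, -0.06016083061695099), (0.1678115725517273, 0.021563490852713585), 82.56405639648438) ends [[0.4062579274177551, -0.14196562767028809], [0.42764008045196533, -0.14475633203983307], [0.44935786724090576, 0.02164396643638611], [0.42797571420669556, 0.02443467080593109]]
```

Request:
drive_tool(
  deltas="87 0 0 50 0; 87 -50 0 80 0; 87 -100 0 80 -0.07; 87 -140 0 80 -0.143; 87 -140 0 80 -0.143; 87 -140 -70 80 -0.143; 87 -140 -70 80 -0.143; 87 -140 -70 80 -0.143; 87 -140 -70 80 -0.143; 87 -140 -70 80 -0.143",
)

```text
time_s: 6.9
position: [0.4665, -0.0738, 0.2009]
tcp_rot: [[0.13, 0.992, -0.0], [0.992, -0.13, 0.001], [0.001, -0.001, -1.0]]
force: [-0.2, -0.1, -0.6]
opening: 0.934
grasp_force: 0.0
```

```bash
python3 barm.py; python3 -c "
from h import *;s=bot.read_state();print(s['position'],s['opening'],s['joint_positions'])"
```

```text
wrist [ 272    2   24  234 3944] ((0.4349793791770935, -0.003617316484451294), (0.27983394265174866, 0.020889289677143097), 82.7067642211914) ends [[0.40685710310935974, -0.14107635617256165], [0.427577406167984, -0.14372819662094116], [0.46310165524482727, 0.13384172320365906], [0.442381352186203, 0.13649356365203857]]
wrist [ 175  280  285   14 3696] ((0.4451207220554352, -0.23013553023338318), (0.022903628647327423, 0.4232139587402344), 82.51741790771484) ends [[0.23382437229156494, -0.21393334865570068], [0.6534344553947449, -0.2690463066101074], [0.6564170718193054, -0.24633771181106567], [0.2368069887161255, -0.19122475385665894]]
side [231 209  73  86 900] ((0.43294060230255127, -0.004462525248527527), (0.2785852551460266, 0.019369877874851227), 82.75560760498047) ends [[0.40576791763305664, -0.14142192900180817], [0.4249831438064575, -0.1438644975423813], [0.4601132869720459, 0.1324968785047531], [0.440898060798645, 0.13493944704532623]]
scene [242 158  86  37 521] ((0.43427860736846924, -0.005282402038574219), (0.2783251404762268, 0.022584421560168266), 82.74561309814453) ends [[0.405504047870636, -0.14190509915351868], [0.42790770530700684, -0.14475694298744202], [0.4630531668663025, 0.13134029507637024], [0.44064950942993164, 0.13419213891029358]]
[ 0.46655619 -0.07366704  0.20090125] 0.9826669461273484 [-2.25725089e+01  1.74837547e+01  1.02436902e+02  1.26260174e-02
  6.01034943e+01 -1.51460880e+01]
```

The bar hasn't moved (0.4345,-0.0043, yaw -7.3°). I retry with a full closing command and wait for the grip force.

Request:
drive_tool(
  deltas="87 -32 40 -30 0; 87 -32 69 -60 0; 87 -32 69 -110 0; 87 -32 69 -150 0; 87 -32 69 -170 0; 87 -32 69 -180 0; 87 -32 69 -180 0; 0 -32 69 -180 0; 0 -32 69 -180 0; 0 -32 69 -180 0; 0 -32 69 -180 0; 0 -32 69 -180 0",
)

```text
time_s: 8.25
position: [0.435, -0.0057, 0.0215]
tcp_rot: [[0.131, 0.991, 0.001], [0.991, -0.131, -0.0], [-0.0, 0.001, -1.0]]
force: [-0.5, -0.0, -0.5]
opening: 0.63
grasp_force: 0.0
```

Request:
drive_tool(
  deltas="0 0 0 0 0; 0 0 0 0 0; 0 0 0 0 0; 0 0 0 0 0; 0 0 0 0 0; 0 0 0 0 0; 0 0 0 0 0; 0 0 0 0 0; 0 0 0 0 0; 0 0 0 0 0",
)

```text
time_s: 9.25
position: [0.4347, -0.0055, 0.021]
tcp_rot: [[0.131, 0.991, -0.0], [0.991, -0.131, 0.0], [0.0, -0.0, -1.0]]
force: [-0.7, -1.1, 0.4]
opening: 0.007
grasp_force: 0.0
```

The fingers closed fully without touching, so something is off. I look from outside.

```bash
python3 - <<'E'
from h import *
a=imaging.capture('side');b=imaging.capture('scene');w=imaging.capture('wrist')
s=bot.read_state()
for n in('side','scene','wrist'): print(n,project(imaging.camera_model(n),[s['position']]))
c=np.vstack([cv2.resize(a[150:310,190:400],(393,300)),cv2.resize(b[90:210,220:377],(393,300))]); 
cv2.imwrite('pics/d.png',np.hstack([c,cv2.resize(w[150:400,150:480],(400,303)).repeat(1,0) if 0 else cv2.copyMakeBorder(cv2.resize(w,(400,250)),0,350,0,0,0)])[:,:,::-1])
E
```

```text
side [[266.49588046 253.56755341]]
scene [[286.01639231 180.19283885]]
wrist [[317.65677833 227.85700764]]
```

View pics/d.png

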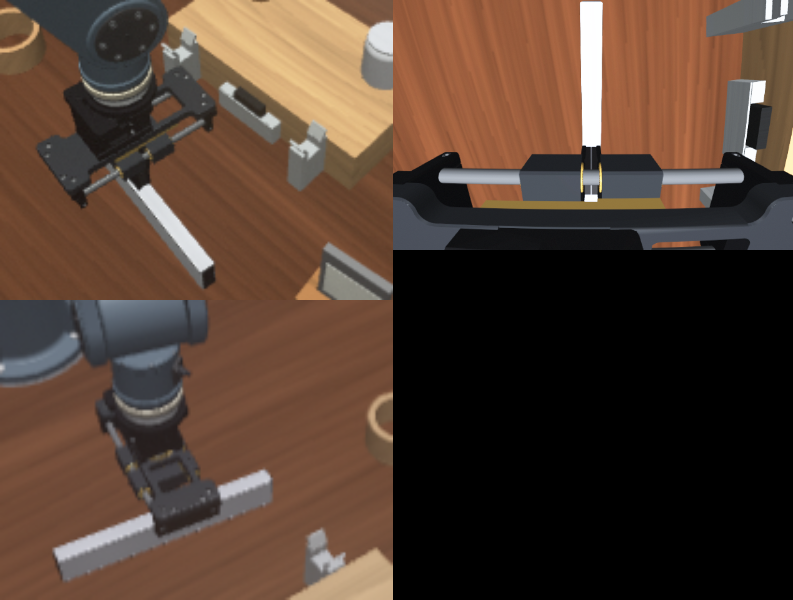

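```bash
python3 - <<'E'
from h import *
s=bot.read_state();print(s['opening'],s['grasp_force'],s['time_s'])
w=imaging.capture('wrist');o=cv2.imread('pics/w3.png')[:,:,::-1]; o2=cv2.imread('pics/w2.png')[:,:,::-1]
f=lambda x,a,b:cv2.resize(x[a:b,250:390],(400,int((b-a)*400/140)),interpolation=cv2.INTER_CUBIC)
c=np.hstack([f(w,210,350),f(o,210,350)]); print(c.shape)
cv2.imwrite('pics/e.png',c[:,:,::-1])
E
```

```text
0.0033773324948654184 0.0 9.4
(400, 800, 3)
```

View pics/e.png

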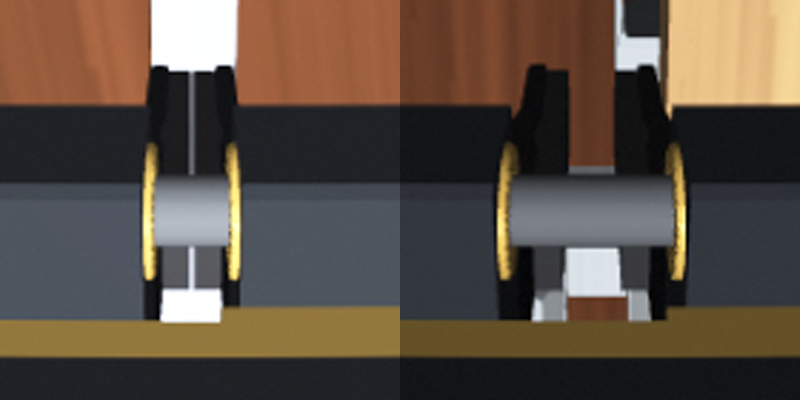

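The close-up shows the fingers fully shut *above* the bar top. The tip pixels (row ~234, 137 px gap at 87 mm opening in w2) put the real fingertips about 30 mm short of the stated TCP. I'll verify by gently touching the bar's top, known to be at z=0.045, with the closed fingers.

Request:
drive_tool(
  deltas="0 0 0 -2 0; 0 0 0 -4 0; 0 0 0 -5 0; 0 0 0 -5 0",
)

```text
time_s: 9.85
position: [0.4345, -0.0055, 0.0157]
tcp_rot: [[0.131, 0.991, -0.001], [0.991, -0.131, 0.0], [0.0, -0.001, -1.0]]
force: [-0.2, -0.1, -0.4]
opening: 0.003
grasp_force: 0.0
```

Request:
drive_tool(
  deltas="0 0 0 -1 0; 0 0 0 -2 0; 0 0 0 -2 0",
)

```text
time_s: 10.15
position: [0.4346, -0.0055, 0.0139]
tcp_rot: [[0.131, 0.991, -0.0], [0.991, -0.131, 0.0], [0.0, -0.0, -1.0]]
force: [-0.1, 0.3, 0.2]
opening: 0.007
grasp_force: 0.0
```

Request:
drive_tool(
  deltas="0 0 0 -1 0; 0 0 0 -2 0; 0 0 0 -2 0",
)

```text
time_s: 10.45
position: [0.4346, -0.0055, 0.0119]
tcp_rot: [[0.131, 0.991, -0.0], [0.991, -0.131, 0.0], [0.0, -0.0, -1.0]]
force: [0.0, 0.3, -0.9]
opening: 0.004
grasp_force: 0.0
```

Request:
drive_tool(
  deltas="0 0 0 -1 0; 0 0 0 -1.5 0; 0 0 0 -1.5 0",
)

```text
time_s: 10.75
position: [0.4348, -0.0056, 0.011]
tcp_rot: [[0.131, 0.991, 0.001], [0.991, -0.131, -0.0], [-0.0, 0.001, -1.0]]
force: [-0.4, -0.1, 6.0]
opening: 0.007
grasp_force: 3.3
```

Request:
drive_tool(
  deltas="0 0 0 -1 0; 0 0 0 -1.5 0; 0 0 0 -1.5 0",
)

```text
time_s: 11.05
position: [0.4348, -0.0056, 0.0109]
tcp_rot: [[0.13, 0.991, 0.002], [0.991, -0.13, -0.001], [-0.0, 0.002, -1.0]]
force: [-2.7, -0.1, 22.8]
opening: 0.006
grasp_force: 11.5
```

Contact is at reported z = 0.011, so the real tips sit 34 mm above the reported TCP. I open and grip with the corrected height (reported z = -0.013, real tip 21 mm).

Request:
drive_tool(
  deltas="0 0 0 10 0; 87 0 0 25 0; 87 0 0 25 0; 87 0 0 25 0; 87 0 0 25 0; 87 0 0 25 0; 87 0 0 25 0; 87 0 0 25 0; 87 0 0 25 0; 87 0 0 25 0; 87 0 0 25 0; 87 0 0 25 0",
)

```text
time_s: 12.25
position: [0.4347, -0.0056, 0.034]
tcp_rot: [[0.131, 0.991, 0.0], [0.991, -0.131, -0.0], [-0.0, 0.0, -1.0]]
force: [0.2, 0.1, 0.1]
opening: 0.921
grasp_force: 0.0
```

Request:
drive_tool(
  deltas="60 0 1 -10 0; 50 0 1 -25 0; 40 0 1 -40 0; 40 0 1 -46 0; 0 0 1 -47 0; 0 0 1 -47 0; 0 0 1 -47 0; 0 0 1 -47 0; 0 0 1 -47 0; 0 0 1 -47 0; 0 0 1 -47 0; 0 0 1 -47 0",
)

```text
time_s: 13.45
position: [0.4352, -0.0047, -0.0127]
tcp_rot: [[0.131, 0.991, 0.001], [0.991, -0.131, -0.0], [-0.0, 0.001, -1.0]]
force: [-0.1, -0.3, 4.5]
opening: 0.229
grasp_force: 30.0
```

Request:
drive_tool(
  deltas="0 0 0 0 0; 0 0 0 0 0; 0 0 0 0 0",
)

```text
time_s: 13.75
position: [0.4352, -0.0047, -0.0127]
tcp_rot: [[0.131, 0.991, 0.001], [0.991, -0.131, -0.0], [-0.0, 0.001, -1.0]]
force: [1.2, -0.5, 6.0]
opening: 0.228
grasp_force: 30.0
```

Gripped (19.9 mm, 30 N). I lift it and carry it above the rests.

Request:
drive_tool(
  deltas="0 0 0 20 0; 0 0 0 60 0; 0 0 0 90 0; 0 40 0 90 0.04; 0 80 0 90 0.08; 0 120 0 90 0.12; 0 150 -1 90 0.145; 0 166 -1 90 0.145; 0 171 -1 90 0.145; 0 171 -1 90 0.145; 0 171 -1 90 0.145; 0 171 -1 90 0.145",
)

```text
time_s: 14.95
position: [0.6038, -0.0053, 0.0764]
tcp_rot: [[-0.014, 1.0, -0.003], [1.0, 0.014, 0.0], [0.001, -0.003, -1.0]]
force: [-0.1, -1.1, -2.7]
opening: 0.229
grasp_force: 29.9
```

```bash
python3 - <<'E'
from h import *
np.set_printoptions(precision=4,suppress=True,linewidth=150)
s=bot.read_state(); m=imaging.camera_model('wrist'); im=imaging.capture('wrist'); print(s['position'],s['tcp_rot'][:,1],s['force'],s['opening'],s['grasp_force'],s['joint_positions'])
cv2.imwrite('pics/w4.png',im[:,:,::-1])
ztop=s['position'][2]+.0127+.045; print('ztop',ztop)
g=im.astype(int); white=(g.min(2)>235)
k,l,st,ce=cv2.connectedComponentsWithStats(white.astype(np.uint8))
for i in range(1,k):
    if st[i,4]>300:
        ys,xs=np.nonzero(l==i);r=cv2.minAreaRect(plane(m,np.c_[xs,ys],ztop)[:,:2].astype(np.float32));print('w',st[i],r,cv2.boxPoints(r).tolist())
for n in('side','scene'):
    m=imaging.camera_model(n); im=imaging.capture(n); cv2.imwrite(f'pics/{n}4.png',im[:,:,::-1])
c=np.hstack([cv2.resize(cv2.imread('pics/side4.png')[110:290,240:420],(400,400)),cv2.resize(cv2.imread('pics/w4.png'),(400,250)).repeat(2,0)[:400]])
cv2.imwrite('pics/f.png',c)
E
```

```text
[ 0.6038 -0.0053  0.0764] [ 0.9999  0.0139 -0.0027] [-0.13   -1.1092 -2.6796] 0.22919217366935668 29.907863410189748 [-11.0965  36.8373  90.5539  -0.003   52.7683 -11.8912]
ztop 0.13412508720102967
w [ 312    0   24  270 3984] ((0.605489194393158, 0.05944959074258804), (0.01106372568756342, 0.1322481632232666), 0.9125045537948608) [[0.5989050269126892, 0.12547719478607178], [0.6010110974311829, -0.006754199508577585], [0.6120733618736267, -0.006578013300895691], [0.6099672913551331, 0.12565338611602783]]
w [629  17  11  70 491] ((0.7560397982597351, 0.11051952838897705), (0.005743175745010376, 0.032173190265893936), 15.684036254882812) [[0.7489264607429504, 0.12523089349269867], [0.7576238512992859, 0.09425560384988785], [0.7631531357765198, 0.09580816328525543], [0.7544557452201843, 0.12678346037864685]]
w [299 121   9 138 516] ((0.5958143472671509, 0.03699369728565216), (0.0036956605035811663, 0.07366131991147995), 0.42712584137916565) [[0.5936920046806335, 0.07380955666303635], [0.5942410826683044, 0.00015028679626993835], [0.5979366898536682, 0.00017783790826797485], [0.5973876118659973, 0.07383710891008377]]
w [ 608  192   32   80 1451] ((0.7819174528121948, 0.012962035834789276), (0.020417211577296257, 0.054508551955223083), 21.4518985748291) [[0.7624486088752747, 0.03459477797150612], [0.7823835015296936, -0.016137689352035522], [0.801386296749115, -0.008670706301927567], [0.781451404094696, 0.042061761021614075]]
```

View pics/f.png

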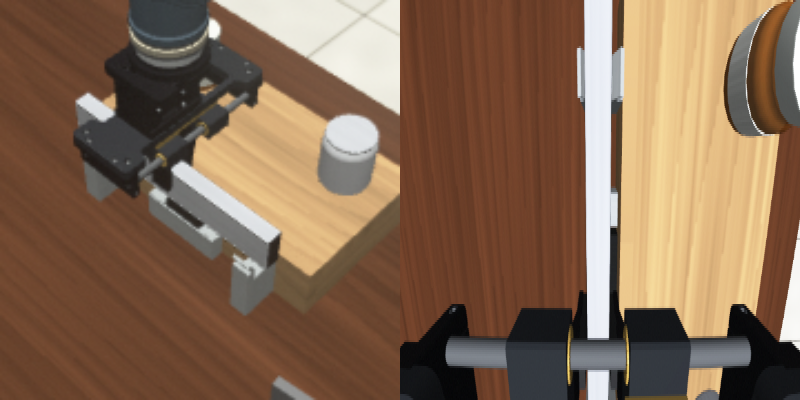

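The side view shows the bar level above both rests; the wrist view shows it in line with the notch. I check the notch x using the earlier clear close view (w3).

```bash
python3 - <<'E'
from h import *
np.set_printoptions(precision=4,suppress=True,linewidth=150)
s=bot.read_state(); m=imaging.camera_model('wrist'); T=np.eye(4);T[:3,:3]=s['tcp_rot'];T[:3,3]=s['position'];rel=np.linalg.inv(T)@m['T']
y=np.array([.9999,.0119,-.0022]);z=np.array([0,-.0001,-1.]);z[0]=-.0022;x=np.cross(y,z)
T3=np.eye(4);T3[:3,:3]=np.c_[x,y,z];T3[:3,3]=[.6051,-.0044,.1205]
m3=dict(m);m3['T']=T3@rel
im=cv2.imread('pics/w3.png').astype(float).mean(2)
for r in(66,74,82,88): print(r,[int(v) for v in im[r,284:354]])
for zz in(.06,.075,.08): print(zz,plane(m3,[(289,75),(304,75),(332,75),(348,75)],zz))
s=bot.read_state();print(s['position'])
E
```

```text
66 [72, 73, 72, 71, 173, 224, 223, 223, 204, 162, 141, 142, 145, 144, 144, 144, 142, 142, 142, 174, 161, 212, 226, 226, 224, 223, 223, 223, 225, 226, 227, 226, 225, 225, 225, 226, 226, 226, 226, 227, 226, 224, 226, 226, 225, 225, 225, 226, 96, 174, 158, 156, 158, 158, 159, 158, 159, 156, 155, 165, 211, 223, 223, 222, 214, 190, 188, 187, 182, 183]
74 [72, 74, 71, 70, 149, 211, 224, 224, 213, 171, 141, 143, 145, 143, 144, 143, 143, 141, 142, 144, 131, 210, 227, 226, 224, 222, 223, 223, 224, 225, 227, 226, 226, 225, 225, 225, 225, 226, 226, 227, 226, 224, 226, 226, 225, 225, 225, 226, 131, 173, 156, 156, 158, 157, 158, 158, 159, 157, 156, 167, 223, 223, 223, 222, 206, 191, 187, 185, 183, 184]
82 [73, 72, 72, 70, 122, 200, 223, 224, 224, 179, 141, 141, 144, 144, 144, 144, 143, 140, 142, 175, 144, 211, 227, 226, 225, 224, 223, 222, 224, 226, 227, 226, 226, 224, 225, 226, 226, 227, 226, 228, 226, 225, 226, 226, 225, 224, 225, 194, 153, 174, 156, 157, 157, 158, 160, 158, 159, 156, 157, 180, 224, 223, 224, 223, 201, 190, 188, 185, 183, 182]
88 [72, 73, 72, 71, 69, 67, 67, 79, 139, 143, 134, 128, 103, 96, 76, 79, 83, 90, 100, 126, 100, 210, 227, 227, 225, 225, 222, 223, 224, 226, 227, 227, 226, 225, 225, 226, 226, 226, 226, 227, 226, 226, 227, 226, 225, 224, 226, 195, 116, 110, 99, 88, 78, 79, 70, 90, 93, 118, 119, 138, 159, 159, 160, 171, 193, 190, 188, 185, 183, 186]
0.06 [[0.5794 0.1113 0.06  ]
 [0.5922 0.1114 0.06  ]
 [0.6162 0.1116 0.06  ]
 [0.6299 0.1118 0.06  ]]
0.075 [[0.5808 0.1093 0.075 ]
 [0.5929 0.1093 0.075 ]
 [0.6155 0.1096 0.075 ]
 [0.6284 0.1098 0.075 ]]
0.08 [[0.5813 0.1086 0.08  ]
 [0.5931 0.1087 0.08  ]
 [0.6153 0.1089 0.08  ]
 [0.6279 0.1091 0.08  ]]
[ 0.6049 -0.0055  0.077 ]
```

The notch centre is at x=0.606 for the shelf's middle, agreeing with the plan. I lower the bar.

Request:
drive_tool(
  deltas="0 1 0 0 0; 0 1 0 -6 0; 0 1 0 -12 0; 0 1 0 -17 0; 0 1 0 -21 0; 0 1 0 -24 0; 0 1 0 -26 0; 0 1 0 -27 0; 0 1 0 -27 0",
)

```text
time_s: 16.0
position: [0.6067, -0.0055, 0.0499]
tcp_rot: [[-0.014, 1.0, -0.0], [1.0, 0.014, 0.0], [0.0, -0.0, -1.0]]
force: [0.1, -0.3, -3.3]
opening: 0.227
grasp_force: 29.9
```

Request:
drive_tool(
  deltas="0 -0.5 0 -1 0; 0 -0.5 0 -2 0; 0 -0.5 0 -3 0; 0 -0.5 0 -3.5 0; 0 -0.5 0 -3.5 0",
)

```text
time_s: 16.5
position: [0.6062, -0.0056, 0.0472]
tcp_rot: [[-0.014, 1.0, 0.0], [1.0, 0.014, -0.0], [-0.0, 0.0, -1.0]]
force: [-1.4, 0.7, 3.8]
opening: 0.228
grasp_force: 29.9
```

The bar is seated at the expected height with about 7 N of contact. I release, rise and go view the holder.

Request:
drive_tool(
  deltas="60 0 0 0 0; 60 0 0 0 0; 60 0 0 0 0; 60 0 0 0 0; 60 0 0 0 0; 60 0 0 0 0; 60 0 0 0 0; 60 0 0 20 0; 60 0 0 60 0; 60 0 0 110 0; 60 0 0 160 0; 87 0 0 200 0",
)

```text
time_s: 17.7
position: [0.6068, -0.0056, 0.2497]
tcp_rot: [[-0.014, 1.0, 0.003], [1.0, 0.014, -0.001], [-0.001, 0.003, -1.0]]
force: [0.9, 0.5, -0.0]
opening: 0.727
grasp_force: 0.0
```

Request:
drive_tool(
  deltas="87 -30 -40 30 0; 87 -60 -90 30 0; 87 -90 -140 30 0; 87 -100 -190 30 0; 87 -100 -240 30 0; 87 -100 -290 30 0; 87 -100 -340 30 0; 87 -100 -360 30 0; 87 -100 -360 30 0; 87 -100 -360 30 0; 87 -100 -360 30 0",
)

```text
time_s: 18.8
position: [0.506, -0.3641, 0.2762]
tcp_rot: [[-0.015, 1.0, -0.001], [1.0, 0.015, 0.001], [0.001, -0.001, -1.0]]
force: [-0.5, 1.1, -0.1]
opening: 0.997
grasp_force: 0.0
```

```bash
python3 - <<'E'
from h import *
np.set_printoptions(precision=4,suppress=True,linewidth=150)
s=bot.read_state(); m=imaging.camera_model('wrist'); im=imaging.capture('wrist'); print(s['time_s'],s['position'],s['tcp_rot'][:,1],s['opening'])
np.savez('pics/w5.npz',im=im,T=m['T']); cv2.imwrite('pics/w5.png',im[:,:,::-1])
for n in('scene','side'):cv2.imwrite(f'pics/{n}5.png',imaging.capture(n)[:,:,::-1])
cv2.imwrite('pics/g.png',np.vstack([cv2.imread('pics/w5.png')[:330],cv2.resize(cv2.imread('pics/side5.png')[110:270,240:430],(640,539))[100:370]]))
E
```

```text
18.8 [ 0.506  -0.3641  0.2762] [ 0.9999  0.0147 -0.0007] 0.9972744749153172
```

View pics/g.png

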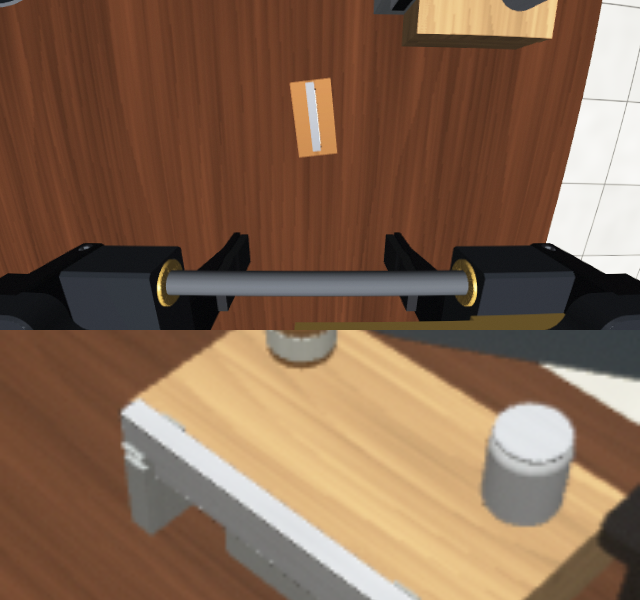

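The wrist view shows the holder's light top edge from (309,83) to (317,152) in its orange stand. The side view shows the bar down in the rests. From here I measure numerically.

```bash
python3 - <<'E'
from h import *
np.set_printoptions(precision=4,suppress=True,linewidth=150)
d=np.load('pics/w5.npz'); im=d['im']; m=imaging.camera_model('wrist'); m['T']=d['T']
hsv=cv2.cvtColor(im,cv2.COLOR_RGB2HSV).astype(int)
def rect(mask,z,tag):
    ys,xs=np.nonzero(mask); r=cv2.minAreaRect(plane(m,np.c_[xs,ys],z)[:,:2].astype(np.float32)); print(tag,mask.sum(),r,cv2.boxPoints(r).tolist())
roi=np.zeros(im.shape[:2],bool); roi[70:165,282:345]=1
rect(roi&(hsv[:,:,1]<60)&(hsv[:,:,2]>150),.125,'holder top')
rect(roi&(hsv[:,:,1]<60)&(hsv[:,:,2]>90),.125,'holder top wide')
st=roi&(hsv[:,:,2]>150)&(hsv[:,:,0]>5)&(hsv[:,:,0]<25)&(hsv[:,:,1]>90)
rect(st,.035,'stand top')
print([tuple(map(int,v)) for v in im[117,292:338:2]])
# bar laid check
for n in('side','scene'):
    mm=imaging.camera_model(n); a=cv2.imread(f'pics/{n}5.png')[:,:,::-1]; h=cv2.cvtColor(a.copy(),cv2.COLOR_RGB2HSV).astype(int)
    k,l,s,c=cv2.connectedComponentsWithStats(((h[:,:,1]<60)&(h[:,:,2]>(180 if n=='side' else 130))).astype(np.uint8))
    for i in range(1,k):
        if s[i,4]<120: continue
        ys,xs=np.nonzero(l==i); r=cv2.minAreaRect(plane(mm,np.c_[xs,ys],.105)[:,:2].astype(np.float32))
        if max(r[1])>.1 and abs(r[0][0]-.61)<.05: print(n,s[i],r)
E
```

```text
holder top 597 ((0.49972450733184814, -0.28320014476776123), (0.010568669997155666, 0.08026312291622162), 7.146704196929932) [[0.4894884526729584, -0.24403779208660126], [0.49947401881217957, -0.3236773610115051], [0.5099605321884155, -0.32236248254776], [0.4999749958515167, -0.24272292852401733]]
holder top wide 598 ((0.49972450733184814, -0.28320014476776123), (0.010568669997155666, 0.08026312291622162), 7.146704196929932) [[0.4894884526729584, -0.24403779208660126], [0.49947401881217957, -0.3236773610115051], [0.5099605321884155, -0.32236248254776], [0.4999749958515167, -0.24272292852401733]]
stand top 2385 ((0.49964916706085205, -0.28497031331062317), (0.06065630167722702, 0.11103027313947678), 6.9150261878967285) [[0.46285778284072876, -0.23351043462753296], [0.47622552514076233, -0.3437330424785614], [0.5364405512809753, -0.3364301919937134], [0.5230728387832642, -0.22620758414268494]]
[(106, 61, 40), (196, 134, 78), (212, 149, 87), (213, 149, 88), (213, 149, 88), (212, 149, 87), (212, 149, 87), (212, 149, 87), (213, 150, 88), (202, 206, 212), (202, 205, 212), (200, 203, 212), (201, 205, 213), (209, 161, 119), (212, 149, 87), (213, 149, 89), (213, 150, 89), (213, 150, 88), (212, 149, 87), (212, 149, 87), (213, 149, 87), (121, 73, 45), (107, 63, 40)]
side [125  26  42  51 230] ((0.6445146203041077, 0.8403594493865967), (0.30781427025794983, 0.1220039576292038), 59.00407791137695)
side [276 160  90  67 787] ((0.6049075126647949, -0.005259037017822266), (0.023284999653697014, 0.27850663661956787), 0.9546616077423096)
scene [269 179  91  54 759] ((0.6029816269874573, -0.005375862121582031), (0.02616787701845169, 0.28112274408340454), 0.832318127155304)
```

The holder is at (0.4997,-0.2832), yaw 7.1°, with dimensions matching exactly. The bar is laid at (0.605,-0.005), yaw 0.8°. I grip the holder's top 25 mm.

Request:
drive_tool(
  deltas="60 -6 45 -20 0.107; 60 -6 81 -50 0.107; 60 -6 81 -100 0.107; 60 -6 81 -145 0.107; 60 -6 81 -180 0.107; 60 -6 81 -200 0.107; 60 -6 81 -210 0.107; 60 -6 81 -210 0.107; 60 -6 81 -210 0.107",
)

```text
time_s: 19.85
position: [0.5011, -0.2848, 0.0676]
tcp_rot: [[-0.121, 0.993, 0.002], [0.993, 0.121, -0.001], [-0.002, 0.001, -1.0]]
force: [-0.7, -0.2, -0.1]
opening: 0.689
grasp_force: 0.0
```

Request:
drive_tool(
  deltas="0 0 0 0 0; 0 0 0 0 0; 0 0 0 0 0; 0 0 0 0 0; 0 0 0 0 0; 0 0 0 0 0; 0 0 0 0 0; 0 0 0 0 0; 0 0 0 0 0; 0 0 0 0 0; 0 0 0 0 0; 0 0 0 0 0",
)

```text
time_s: 21.05
position: [0.5002, -0.2846, 0.0664]
tcp_rot: [[-0.121, 0.993, -0.0], [0.993, 0.121, 0.0], [0.0, -0.0, -1.0]]
force: [0.5, -1.1, -0.0]
opening: 0.113
grasp_force: 30.0
```

Gripped (9.8 mm, 30 N). I lift it out and carry it above the pocket.

Request:
drive_tool(
  deltas="0 0 0 10 0; 0 0 0 30 0; 0 0 0 60 0; 0 0 0 100 0; 0 0 0 150 0; 0 30 40 150 -0.03; 0 60 85 150 -0.06; 0 85 130 150 -0.09; 0 105 175 150 -0.107; 0 120 220 150 -0.107; 0 123 255 150 -0.107; 0 123 278 150 -0.107",
)

```text
time_s: 22.25
position: [0.6232, -0.0031, 0.2168]
tcp_rot: [[-0.017, 1.0, 0.0], [1.0, 0.017, 0.001], [0.001, 0.0, -1.0]]
force: [0.1, -1.1, -0.5]
opening: 0.117
grasp_force: 30.0
```

Request:
drive_tool(
  deltas="0 0 0 0 0; 0 0 0 0 0; 0 0 0 0 0; 0 0 0 0 0",
)

```text
time_s: 22.65
position: [0.6232, -0.008, 0.2166]
tcp_rot: [[-0.012, 1.0, 0.0], [1.0, 0.012, -0.0], [-0.0, 0.0, -1.0]]
force: [-0.1, 0.0, 0.4]
opening: 0.111
grasp_force: 30.0
```

```bash
python3 - <<'E'
from h import *
np.set_printoptions(precision=4,suppress=True,linewidth=150)
s=bot.read_state(); m=imaging.camera_model('wrist'); im=imaging.capture('wrist'); print(s['time_s'],s['position'],s['tcp_rot'][:,1],s['opening'],s['grasp_force'],s['force'])
np.savez('pics/w6.npz',im=im,T=m['T'])
g=im.astype(int)
# bar top (z=.105) edges and board edge (z=.07) on several rows near the front
hsv=cv2.cvtColor(im,cv2.COLOR_RGB2HSV).astype(int); bright=(hsv[:,:,1]<60)&(hsv[:,:,2]>170)
sat=g[:,:,0]-g[:,:,2]
for r in range(60,240,20):
    print(r,' '.join('%d/%d'%(a.mean(),a[0]-a[2]) for a in g[r,285:350:3]))
k,l,st,c=cv2.connectedComponentsWithStats(bright.astype(np.uint8))
for i in range(1,k):
    if st[i,4]>400:
        ys,xs=np.nonzero(l==i); print(st[i],cv2.minAreaRect(plane(m,np.c_[xs,ys],.105)[:,:2].astype(np.float32)))
print('expected px: board edge, bar back top, bar front top', project(m,[(.6295,.03,.07),(.6156,.03,.105),(.5956,.03,.105)]))
E
```

```text
22.65 [ 0.6232 -0.008   0.2166] [0.9999 0.0122 0.0001] 0.1106332822722389 29.999066032469273 [-0.1248  0.045   0.4492]
60 68/66 69/67 234/-12 234/-12 235/-12 236/-12 238/-11 239/-11 156/-15 64/63 70/66 67/64 68/65 187/98 186/98 186/98 187/97 188/98 180/98 183/98 171/97 181/96
80 140/-9 141/-8 226/-14 233/-12 234/-12 235/-12 235/-12 238/-11 175/-16 180/-12 154/-9 168/-10 220/-14 189/97 180/97 184/98 187/97 186/97 178/97 183/97 172/95 180/99
100 72/66 72/67 198/-13 234/-12 233/-12 236/-11 233/-12 236/-12 217/-16 64/63 66/65 65/63 66/62 188/97 179/98 182/99 183/98 185/97 179/99 180/98 171/95 179/98
120 68/68 70/68 148/13 235/-12 233/-12 237/-11 233/-12 237/-12 229/-10 65/62 65/62 64/61 63/62 190/96 180/98 182/97 183/97 178/99 178/98 177/99 172/95 177/97
140 69/69 70/67 66/63 236/-12 233/-12 238/-11 234/-12 238/-11 227/-13 221/-15 221/-15 222/-14 221/-14 192/96 180/98 180/98 183/99 181/99 181/97 175/98 175/98 175/97
160 70/69 70/67 65/62 236/-12 235/-11 238/-11 236/-12 238/-11 230/-11 72/12 33/-2 32/-3 38/10 193/95 180/98 180/98 184/96 180/97 183/98 173/97 178/98 173/97
180 69/68 70/67 6
[... 424 characters left out ...]
3/97 182/97 184/97 190/95 182/98 184/98 177/97
[  505     0   135   280 27170] ((0.9669972062110901, 0.037009090185165405), (0.32965776324272156, 0.20456767082214355), 89.93560028076172)
[ 449   44   53   59 2427] ((0.7858448028564453, 0.11961338669061661), (0.05550269037485123, 0.05674678087234497), 9.910861015319824)
[ 290   53   37  210 4219] ((0.6140421628952026, 0.01792948693037033), (0.0381692536175251, 0.23518048226833344), 0.7968727946281433)
[489 294  27  39 684] ((0.877558708190918, -0.1779339760541916), (0.02594294212758541, 0.06278502941131592), 0.5419232845306396)
expected px: board edge, bar back top, bar front top [[322.6606 153.553 ]
 [310.7586 157.4129]
 [292.6793 157.2307]]
```

```bash
python3 - <<'E'
from h import *
np.set_printoptions(precision=4,suppress=True,linewidth=150)
m=imaging.camera_model('wrist'); d=np.load('pics/w6.npz'); g=d['im'].astype(float); m['T']=d['T']
sat=g[:,:,0]-g[:,:,2]
def cross(row,x0,x1,th):
    v=row[x0:x1]; i=np.nonzero((v[:-1]-th)*(v[1:]-th)<=0)[0][0]; return x0+i+(th-v[i])/(v[i+1]-v[i])
B=[];E=[];F=[]
for r in list(range(96,134)):
    F.append((cross(g[r].mean(1),288,300,150),r)); B.append((cross(sat[r],303,316,25),r)); E.append((cross(g[r].mean(1),318,330,125),r))
for n,px,z in(('front',F,.105),('back',B,.105),('board',E,.07)):
    P=plane(m,px,z); k=np.polyfit(P[:,1],P[:,0],1); print(n,'x at y=-.005: %.4f slope %.4f res %.5f'%(np.polyval(k,-.005),k[0],np.std(P[:,0]-np.polyval(k,P[:,1]))))
c=g[:,318].mean(1);print([(r,int(c[r])) for r in range(70,100)]);print([(r,int(c[r])) for r in range(130,185)])
E
```

```text
Traceback (most recent call last):
IndexError: index 0 is out of bounds for axis 0 with size 0
```

```bash
python3 - <<'E'
from h import *
np.set_printoptions(precision=4,suppress=True,linewidth=150)
m=imaging.camera_model('wrist'); d=np.load('pics/w6.npz'); g=d['im'].astype(float); m['T']=d['T']
sat=g[:,:,0]-g[:,:,2]
def cross(row,x0,x1,th):
    v=row[x0:x1]; i=np.nonzero((v[:-1]-th)*(v[1:]-th)<=0)[0]
    return x0+i[0]+(th-v[i[0]])/(v[i[0]+1]-v[i[0]]) if len(i) else np.nan
for n,ch,a,b,th,z in(('front',g.mean(2),286,300,150,.105),('back',g.mean(2),303,316,150,.105),('board',g.mean(2),316,330,125,.07)):
    px=np.array([(cross(ch[r],a,b,th),r) for r in range(98,130)]); px=px[~np.isnan(px[:,0])]
    P=plane(m,px,z); k=np.polyfit(P[:,1],P[:,0],1); print(n,len(px),'x at y=-.005: %.4f slope %.4f res %.5f'%(np.polyval(k,-.005),k[0],np.std(P[:,0]-np.polyval(k,P[:,1]))))
c=g[:,318].mean(1);print([(r,int(c[r])) for r in range(72,98)]);print([(r,int(c[r])) for r in range(130,185)])
print(plane(m,[(314,r) for r in (80,95)],.06))
E
```

```text
front 32 x at y=-.005: 0.5960 slope -0.0216 res 0.00016
back 32 x at y=-.005: 0.6147 slope -0.0059 res 0.00002
board 32 x at y=-.005: 0.6299 slope -0.0161 res 0.00001
[(72, 169), (73, 168), (74, 168), (75, 168), (76, 168), (77, 168), (78, 168), (79, 169), (80, 168), (81, 168), (82, 168), (83, 168), (84, 159), (85, 153), (86, 153), (87, 152), (88, 153), (89, 153), (90, 152), (91, 153), (92, 110), (93, 73), (94, 62), (95, 58), (96, 59), (97, 61)]
[(130, 62), (131, 63), (132, 62), (133, 62), (134, 62), (135, 63), (136, 71), (137, 88), (138, 152), (139, 209), (140, 222), (141, 219), (142, 221), (143, 223), (144, 225), (145, 222), (146, 223), (147, 222), (148, 222), (149, 224), (150, 223), (151, 222), (152, 223), (153, 221), (154, 222), (155, 207), (156, 135), (157, 42), (158, 16), (159, 25), (160, 32), (161, 35), (162, 41), (163, 52), (164, 57), (165, 56), (166, 56), (167, 55), (168, 57), (169, 56), (170, 57), (171, 56), (172, 56), (173, 56), (174, 57), (175, 56), (176, 56), (177, 57), (178, 57), (179, 56), (180, 56), (181, 57), (182, 57), (183, 56), (184, 57)]
[[0.6181 0.1152 0.06  ]
 [0.6182 0.0984 0.06  ]]
```

The pocket centre is at x≈0.6227 (board edge 0.6299, bar back face 0.615), so the holder is lined up. I go down in stages.

Request:
drive_tool(
  deltas="0 -0.5 1.5 -20 0.002; 0 -0.5 1.5 -40 0.002; 0 -0.5 1.5 -48 0.002; 0 -0.5 1.5 -52 0.002; 0 -0.5 1.5 -57 0.002; 0 -0.5 1.5 -62 0.002; 0 -0.5 1.5 -67 0.002; 0 -0.5 1.5 -70 0.002; 0 -0.5 1.5 -70 0.002",
)

```text
time_s: 23.6
position: [0.6224, -0.005, 0.1461]
tcp_rot: [[-0.016, 1.0, -0.001], [1.0, 0.016, 0.0], [0.0, -0.001, -1.0]]
force: [-0.7, 0.8, -0.7]
opening: 0.111
grasp_force: 30.0
```

Request:
drive_tool(
  deltas="0 0.3 -0.7 -5 -0.002; 0 0.3 -1.3 -10 -0.002; 0 0.3 -1.3 -15 -0.002; 0 0.3 -1.3 -20 -0.002; 0 0.3 -1.3 -25 -0.002; 0 0.3 -1.3 -30 -0.002; 0 0.3 -1.3 -35 -0.002; 0 0.3 -1.3 -35 -0.002",
)

```text
time_s: 24.4
position: [0.6223, -0.0063, 0.1105]
tcp_rot: [[-0.014, 1.0, -0.002], [1.0, 0.014, 0.0], [0.0, -0.002, -1.0]]
force: [-0.5, 0.8, -1.5]
opening: 0.111
grasp_force: 30.0
```

Request:
drive_tool(
  deltas="0 0.3 0 -3 0; 0 0.3 0 -6 0; 0 0.3 0 -9 0; 0 0.3 0 -12 0; 0 0.3 0 -15 0; 0 0.3 0 -15 0; 0 0.3 0 -15 0",
)

```text
time_s: 25.1
position: [0.6237, -0.0064, 0.0972]
tcp_rot: [[-0.014, 1.0, 0.001], [1.0, 0.014, -0.0], [-0.0, 0.001, -1.0]]
force: [-1.0, -0.3, 5.7]
opening: 0.112
grasp_force: 30.0
```

Request:
drive_tool(
  deltas="0 0 0 -1 0; 0 0 0 -2 0; 0 0 0 -3 0; 0 0 0 -3 0; 0 0 0 -3 0",
)

```text
time_s: 25.6
position: [0.6237, -0.0064, 0.0944]
tcp_rot: [[-0.014, 1.0, 0.001], [1.0, 0.014, -0.0], [-0.0, 0.001, -1.0]]
force: [-1.2, 0.1, 5.8]
opening: 0.113
grasp_force: 30.0
```

Request:
drive_tool(
  deltas="0 0 0 -1 0; 0 0 0 -2 0; 0 0 0 -2.5 0; 0 0 0 -2.5 0; 0 0 0 -2.5 0",
)

```text
time_s: 26.1
position: [0.6237, -0.0065, 0.0922]
tcp_rot: [[-0.014, 1.0, 0.001], [1.0, 0.014, -0.0], [-0.0, 0.001, -1.0]]
force: [-1.5, 0.2, 7.3]
opening: 0.113
grasp_force: 30.0
```

Request:
drive_tool(
  deltas="0 0 0 -0.5 0; 0 0 0 -1 0; 0 0 0 -1 0; 0 0 0 -1 0",
)

```text
time_s: 26.5
position: [0.6238, -0.0064, 0.0914]
tcp_rot: [[-0.014, 1.0, 0.001], [1.0, 0.014, -0.0], [-0.0, 0.001, -1.0]]
force: [-1.9, 0.5, 8.7]
opening: 0.11
grasp_force: 30.0
```

Request:
drive_tool(
  deltas="0 0 0 -0.5 0; 0 0 0 -1 0; 0 0 0 -1 0; 0 0 0 -1 0",
)

```text
time_s: 26.9
position: [0.624, -0.0064, 0.0913]
tcp_rot: [[-0.014, 1.0, 0.002], [1.0, 0.014, -0.0], [-0.0, 0.002, -1.0]]
force: [-2.8, 0.2, 13.1]
opening: 0.113
grasp_force: 30.0
```

It stops hard at z=0.0913, the predicted home height. I firm up slightly, ease off the sideways force and verify.

Request:
drive_tool(
  deltas="0 -0.5 0 -0.5 0; 0 -0.5 0 -1 0; 0 -0.5 0 -1 0; 0 -0.5 0 -1 0; 0 -0.5 0 -1 0",
)

```text
time_s: 27.4
position: [0.624, -0.0065, 0.0913]
tcp_rot: [[-0.014, 1.0, 0.003], [1.0, 0.014, -0.001], [-0.001, 0.003, -1.0]]
force: [-3.1, 1.4, 17.2]
opening: 0.116
grasp_force: 30.1
```

```bash
python3 - <<'E'
from h import *
np.set_printoptions(precision=4,suppress=True,linewidth=150)
for n in('side','scene'):
    m=imaging.camera_model(n); a=imaging.capture(n); h=cv2.cvtColor(a,cv2.COLOR_RGB2HSV).astype(int)
    k,l,s,c=cv2.connectedComponentsWithStats(((h[:,:,1]<60)&(h[:,:,2]>(180 if n=='side' else 130))).astype(np.uint8))
    for i in range(1,k):
        if s[i,4]<60: continue
        ys,xs=np.nonzero(l==i); r=cv2.minAreaRect(plane(m,np.c_[xs,ys],.105)[:,:2].astype(np.float32))
        if abs(r[0][0]-.61)<.05 and abs(r[0][1])<.2: print(n,s[i],r,cv2.boxPoints(r).tolist())
s=bot.read_state();print(s['time_s'],s['position'],s['force'],s['grasp_force'],s['opening'])
E
```

```text
side [310 182  56  45 498] ((0.605797290802002, -0.05865596979856491), (0.023284999653697014, 0.1716979593038559), 0.9546616077423096) [[0.5927260518074036, 0.026987111195921898], [0.5955867171287537, -0.1446870118379593], [0.6188685297966003, -0.14429904520511627], [0.6160078644752502, 0.027375072240829468]]
scene [340 179  20  14 144] ((0.6015145182609558, 0.10639645159244537), (0.057365838438272476, 0.025743724778294563), 88.12044525146484) [[0.5877088308334351, 0.0781511440873146], [0.6134387254714966, 0.07730678468942642], [0.6153202056884766, 0.13464176654815674], [0.589590311050415, 0.13548612594604492]]
scene [269 203  44  30 335] ((0.6042925119400024, -0.07958364486694336), (0.02557404898107052, 0.1326468288898468), 0.7220909595489502) [[0.590670645236969, -0.013426646590232849], [0.5923423171043396, -0.1460629552602768], [0.6179143786430359, -0.14574064314365387], [0.6162427067756653, -0.013104334473609924]]
scene [310 208  14  16 126] ((0.629998505115509, -0.026930468156933784), (0.04354493319988251, 0.033496178686618805), 87.69152069091797) [[0.6123870611190796, -0.048010654747486115], [0.6458560228347778, -0.049359872937202454], [0.6476099491119385, -0.0058502815663814545], [0.6141409873962402, -0.004501063376665115]]
27.5 [ 0.624  -0.0065  0.0913] [-3.0783  0.6641 15.388 ] 30.056106725824066 0.11452657408964029
```

The bar is unmoved in its notches. The holder is on the floor, pressed with about 16 N. I hand in.

```bash
python3 -c "
from rig import bot
print(bot.hand_in())"
```

```text
the job is handed in; nothing more can be done
None
```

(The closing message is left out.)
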